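# Set the pantry timer to its tall pin

### The arm

A 6-joint arm with a two-finger parallel gripper is mounted at the origin on a cart in front of the work surface, level with it; the furniture and walls round the work are solid. World frame = base frame: x ahead of the robot, y to its left, z up, the work surface at z = 0. Lengths are in m, angles in rad, forces in N, time in s.
With the tool pointing down it reaches from about 0.225 to 0.875 m from the base axis. Payload 3.4 kg.
Tool frame: the origin (TCP) lies on the centre line of the jaws, within the pads' length; the fingertips stand 22 mm ahead of it and the grasp point (between the pads) lies 3 mm ahead of it; z points along the fingers, y is the line along which they close (so a half turn about z gives the same grasp; the last joint's range is limited). The gripper opens to 85 mm and grips with 20 to 120 N. Pads are 22 mm wide; open, the fingers measure 114 mm over their backs; the gripper's body (76 mm by 85 mm) begins 54 mm behind the grasp point. The pads swing forward as they close: fully open they stand 13 mm farther back than shut.
Start: joints at [-1.307, 0.276, 1.505, -0, 1.361, -0.121], TCP at [0.216, -0.533, 0.253] pointing down, gripper open.
Joint ranges: [-2.89, 2.89], [-0.75, 2.08], [0.22, 2.7], [-1.18, 4.32], [0.11, 2.71], [-2.7, 2.7]. Speed limits (rad/s): [2.57, 2.57, 3.14, 3.14, 3.14, 3.14].

### API

Orientations are given as a unit quaternion [w, x, y, z].
In Python, from rig import manip gives the robot as it stands.
- The arm moves only by the tool jog_arm, called after "Call:" by a JSON object that holds its "name" and its "arguments", one argument or row to a line. Schema: {"type":"object","properties":{"plan":{"type":"array","items":{"type":"array","items":{"type":"array","items":{"type":"number"},"minItems":4,"maxItems":4},"minItems":1,"maxItems":5},"minItems":1,"maxItems":1},"jaw":{"type":"number"},"clamp_n":{"type":"number"},"only":{"type":"string"},"quiet":{"type":"boolean"},"lines":{"type":"string"}},"required":["plan"],"additionalProperties":false}. plan is a list that holds a single list of rows (three levels of brackets), with 1 to 5 rows, each of 4 numbers: dx, dy, dz in a scale on which 1.0 is 0.2 m, then a turn about the tool's z in fractions of the full range, 1 being 4 rad; each row shifts and turns the commanded pose from where the row before left it, along the tool's axes as they then stand; what a row does not reach is not made up. A row lasts 1/12 s, in which the tool goes at most 0.0417 m and 0.125 rad, less where a joint would pass 70% of its speed; a pose out of reach is approached as far as the arm can. jaw is the finger opening in m, set as the call begins (left out keeps the last). The fingers move at their own pace and stop on an object; clamp_n is the grip in N (left out, the last holds). Time passes only in rows, so rows that do not move let the fingers close. The tool returns the time, the measured TCP pose, the force, the opening and the grip force at its end. only (a regular expression) keeps the lines of the reply that match it, lines (a string "A,B") keeps lines A to B, and quiet returns only ok. Shift and turn numbers lie between -1 and 1, and a call with a number outside is refused. Input that does not fit is refused with a message, and nothing moves.
- manip.get_state(): the state, without advancing time (a new reading comes with each control period).
- manip.get_image(name): name is "scene" or "top"; returns a dict with "img" (420x560x3 uint8, red, green, blue), "camera_matrix" (3x3 intrinsics, pixels), "k1" (the pictures are not rectified: a ray, as slopes to the right and down, at radius r is drawn at 1 + k1 r^2 times it, then the intrinsics apply), "T" (4x4, takes a point from camera to world coordinates). Camera axes: x right, y down, z forward; pixel columns grow to the right and rows downward; lengths in m; the calibration is good to about 2 mm. A picture is of the moment at which its call begins. There is no depth.
- manip.sign_off(): hands the job in; it is judged then, once.
The state is a dict: "clock": time; "qpos": joint angles; "qd": joint speeds; "effort": joint torques, N m; "position": TCP position; "ee_rot": TCP orientation; "contact_force": force on the tool from outside, world axes, zero at the start; "moment": the same for the moment, N m; "width": finger opening in m; "gripper_force": force on a finger pad.
Only numpy, scipy, OpenCV 4.12 (cv2) and the standard library are available. Lean on these libraries where they do the work, as an engineer would, in place of code of your own. Each camera call takes 0.05 s, during which the arm holds its last target. There are 200 camera calls.

### The job

Set the timer on the counter for the longer job: turn its wheel by the grip bar until the pointer on the far rim points straight at the tall pin, not the short one, and let go. Do not knock over the salt shaker beside it.

Things in the scene. Friction and masses are not known exactly. Their poses are not given: they have to be found in the camera images.
- dial_grip (a point): Grip point on the axis of the timer's white wheel (104 mm across, hub top z 34 mm), 68 mm above the counter, in an upright grip bar 62 mm long, 14 mm thick, top at 80 mm. x runs along the bar to the pointer, z up. The round metal foot (180 mm across, 16 mm high) is fixed. Light friction (0.05 N m); the wheel stays where left; stops a quarter turn either side, beyond both pins.
- pointer_tip (a point): Tip of the wheel's pointer: a small dark steel nib 10 mm wide that sticks out 12 mm from the wheel's rim on the side away from the robot, 64 mm from the turning axis, 24.5 mm above the counter. It turns with the wheel, in line with the grip bar; only one end of the bar has it.
- tall_pin: The mark to set: the taller of two upright dark pins, 12 mm thick, fixed in the foot behind the wheel, 76 mm from its axis, 80 degrees apart, one left and one right of the pointer (either way round). Its top is 50 mm above the counter, the short pin's 24 mm. Origin: centre of its underside, z 16 mm. The pointer passes inside the pins; in line, its tip is 12 mm from the pin's axis.
- salt_shaker: A small glass salt shaker with a grey domed cap, 44 mm across and 90 mm high, standing loose on the counter to the left of the timer. Origin: centre of its underside; z up.

How it is judged:
At the end, for the whole second after the job is handed in: The pointer's tip is within 18 mm of the tall pin's axis seen from above (the pointer in line with the pin to about 11 degrees), the wheel let go and staying there, the salt shaker standing (horizontal distance between pointer_tip and tall_pin below 0.018 m and angle between salt_shaker's own z axis and vertical below 0.3 rad); the robot touches nothing.
It fails at once if the salt shaker is knocked over (angle between salt_shaker's own z axis and vertical above 0.6 rad).
It also fails if it takes over 32 s, if anything falls off the work surface, if the arm or the gripper's body presses on something with over 40 N, if the wrist force passes 120 N, or if a joint passes its speed limit or range.

## Working session

There is one attempt and no reset: what is moved stays moved. The work goes in short steps, Python scripts to look and compute and a tool call to move; the robot and the scene stay as the last step left them, time stands still between calls to the robot, and variables do not carry over. Pictures are saved under pics/ and viewed, at most 10 in all, crops included, and the job is handed in when it is done.

```bash
ls; mkdir -p pics; cat > h.py <<'E'
import numpy as np, cv2
from rig import manip
def grab(n,f):
    d=manip.get_image(n); cv2.imwrite('pics/'+f,d['img'][:,:,::-1]); np.savez('pics/'+n+'.npz',**{k:np.array(v) for k,v in d.items()}); return d
def load(n): return dict(np.load('pics/'+n+'.npz'))
def ray(d,uv):
    k=float(d['k1']); p=cv2.undistortPoints(np.array([[uv]],float),np.array(d['camera_matrix']),np.array([k,0,0,0,0.]))[0,0]
    T=np.array(d['T']); return T[:3,3],T[:3,:3]@np.array([p[0],p[1],1])
def onz(d,uv,z):
    o,r=ray(d,uv); return o+r*(z-o[2])/r[2]
E
python3 - <<'E'
from h import *
for n in('scene','top'):
    d=grab(n,n+'0.png'); print(n,d['T'],d['k1'],d['camera_matrix'])
print(manip.get_state())
E
```

```text
pics
rig.py
scene [[-0.77236781 -0.28542225  0.56743466  0.03836624]
 [-0.63469724  0.38147169 -0.67204075  0.69431917]
 [-0.02464488 -0.87921186 -0.47579317  0.47172602]
 [ 0.          0.          0.          1.        ]] -0.10537457433966571 [[395.74731674   0.         282.55178142]
 [  0.         395.74731674 206.22176874]
 [  0.           0.           1.        ]]
top [[-0.02843496 -0.98716886  0.15712765  0.37262964]
 [-0.9994332   0.02524312 -0.02227244  0.12293665]
 [ 0.01802027 -0.1576719  -0.98732712  0.91638656]
 [ 0.          0.          0.          1.        ]] -0.05556103111375805 [[483.13577532   0.         274.38539097]
 [  0.         483.13577532 217.53409452]
 [  0.           0.           1.        ]]
{'clock': 0.1, 'qpos': array([-1.30699348e+00,  2.76497168e-01,  1.50601065e+00, -2.29459153e-05,
        1.36069700e+00, -1.20988828e-01]), 'qd': array([-0.00200991, -0.00069432, -0.00298168,  0.00040169,  0.00072067,
       -0.00043814]), 'effort': array([ 9.03744931e-04, -4.17700195e+01, -2.46405298e+01, -1.86350676e-04,
        5.89403600e-03, -4.40925760e-06]), 'position': array([ 0.21571364, -0.5325285 ,  0.25254426]), 'ee_rot': array([-8.03227733e-04,  9.81548163e-01,  1.91213370e-01, -6.87011764e-05]), 'contact_force': array([0.15549629, 0.26610777, 0.03907718]), 'moment': array([-0.00148387,  0.03018451, -0.03272392]), 'gripper_force': 0.0, 'width': 0.08540588584861362}
```

View pics/scene0.png

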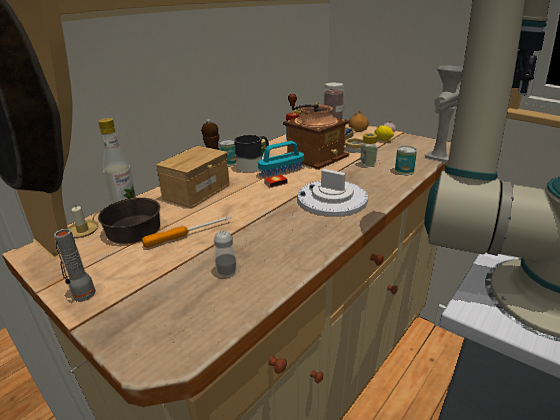

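View pics/top0.png

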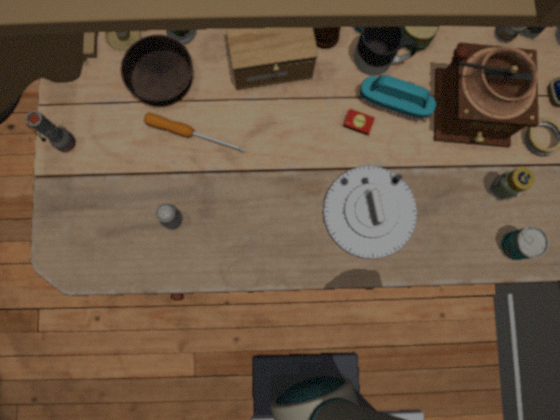

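The scene picture shows the timer at about (333,196) and the shaker at (225,255). In the top picture the timer is centred at about (370,212), with dark spots behind it at (345,181), (365,181) and (397,180), and the shaker is at (167,213). I'll enlarge both views.

```bash
python3 - <<'E'
from h import *
a=load('top')['img'][155:265,310:430,::-1]; b=load('scene')['img'][155:225,285:380,::-1]
a=cv2.resize(a,(400,367),interpolation=2); b=cv2.resize(b,(400,295),interpolation=2)
b=cv2.copyMakeBorder(b,0,72,0,0,0); cv2.imwrite('pics/crop.png',np.hstack([np.clip(a*1.6,0,255).astype('uint8'),b]))
d=load('top')
# foot: undistorted contour on plane z=.016 
hsv=cv2.cvtColor(d['img'],cv2.COLOR_RGB2HSV)
m=((hsv[...,1]<70)&(hsv[...,2]>90)).astype('uint8'); m[:,:315]=0;m[:,425:]=0;m[:160]=0;m[262:]=0
c=max(cv2.findContours(m,0,2)[0],key=cv2.contourArea); c=cv2.convexHull(c)
P=np.array([onz(d,p[0],.016)[:2] for p in c],'float32'); print(cv2.fitEllipse(P*1000))
for n,uv in dict(L=(345,181),M=(365,181),R=(397,180)).items(): print(n,[onz(d,uv,z)[:2].round(3) for z in(.024,.05)])
print(onz(d,(167,210),.09))
E
```

```text
((526.5282592773438, -87.87484741210938), (189.9084014892578, 204.06190490722656), 17.826669692993164)
L [array([ 0.582, -0.033]), array([ 0.575, -0.029])]
M [array([ 0.581, -0.072]), array([ 0.575, -0.066])]
R [array([ 0.581, -0.134]), array([ 0.575, -0.126])]
[0.52213488 0.29014993 0.09      ]
```

View pics/crop.png

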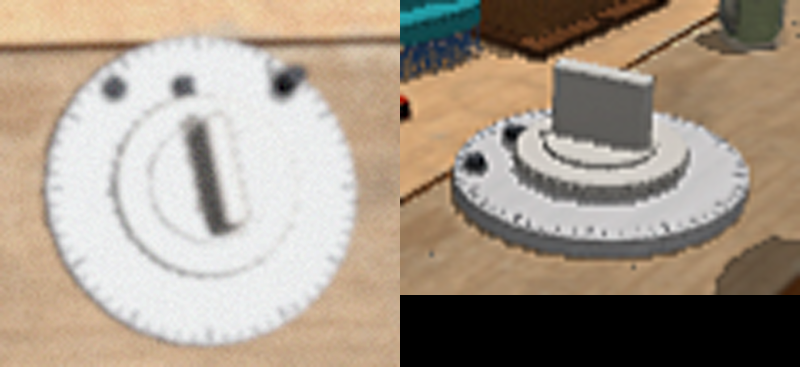

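In the enlarged crop, the right mark at (397,180) smears outward from the camera, so it is the tall pin. The left mark at (345,181) is a compact dot, and it is low in the scene view too, so it is the short pin. The nib is in between, at (365,181), and the bar's top face runs from about (374,188) to (380,222). Now I'll get the axis from several cues.

```bash
python3 - <<'E'
from h import *
d=load('top'); C=lambda u,v:(310+u*.3-.35,155+v*.3-.35)
hsv=cv2.cvtColor(d['img'],cv2.COLOR_RGB2HSV)[155:265,310:430]
m=((hsv[...,1]<40)&(hsv[...,2]>110)).astype('uint8')
m=cv2.morphologyEx(m,cv2.MORPH_OPEN,np.ones((7,7),'uint8'))
c=cv2.convexHull(max(cv2.findContours(m,0,2)[0],key=cv2.contourArea))
P=np.array([onz(d,p[0]+[310,155],.016)[:2] for p in c],'float32'); print('foot',cv2.fitEllipse(P*1000), cv2.minEnclosingCircle(P*1000))
A=onz(d,C(202,190),.016); print('foot by eye',A)
S=onz(d,C(114,88),.024)[:2]; N=onz(d,C(183,86),.0245)[:2]; R=onz(d,C(283,89),.016)[:2];Rt=onz(d,C(296,76),.05)[:2]
print('short',S,'nib',N,'tallbase',R,'talltop',Rt, 'pin spacing',np.linalg.norm(S-R),np.linalg.norm(S-Rt))
# bar top face: crop corners
B=np.array([onz(d,C(*p),.08)[:2] for p in [(204,113),(232,110),(245,225),(219,235)]]); print('bar',B.round(4),B.mean(0))
for q in(S,N,R,Rt): 
    v=q-A[:2]; print(np.linalg.norm(v),np.degrees(np.arctan2(v[1],v[0])))
s=load('scene')
# scene bar top: crop corners
f=lambda u,v:(285+u*95/400-.4,155+v*70/295-.4)
B=np.array([onz(s,f(*p),.08)[:2] for p in [(158,60),(252,75)]]); print('scene bar top',B,B.mean(0))
E
```

```text
foot ((523.9463500976562, -80.53333282470703), (178.62001037597656, 179.4104766845703), 84.22907257080078) ((524.0128784179688, -80.35108184814453), 90.23966217041016)
foot by eye [ 0.52258936 -0.08003439  0.016     ]
short [ 0.58149593 -0.03125755] nib [ 0.58164895 -0.0708514 ] tallbase [ 0.58056978 -0.13085637] talltop [ 0.57997479 -0.12912253] pin spacing 0.09960312246105434 0.09787679803066816
bar [[ 0.5536 -0.0692]
 [ 0.5549 -0.0844]
 [ 0.4926 -0.0874]
 [ 0.4876 -0.0732]] [ 0.5221802  -0.07856635]
0.07647982520676574 39.626025760633745
0.05976924402445554 8.837974705488572
0.07710125010229378 -41.235760737014594
0.07551644004295294 -40.54405118816589
scene bar top [[ 0.55109028 -0.07094895]
 [ 0.49447263 -0.0851072 ]] [ 0.52278146 -0.07802807]
```

All the checks agree. Both pins sit about 76 mm from the axis and 80° apart, and the foot measures 179 mm. The axis is at (0.523,-0.080), the pointer is near +10° and the tall pin is at -41°. I'll turn the tool onto the bar's direction and move over it.

The manual's scale: shifts go in shares of 0.2 m and turns go in shares of 4 rad. Converting my numbers, -0.026 m / 0.2 = -0.13, 0.025 m / 0.2 = 0.125, 0.105 rad / 4 = 0.0263.

Call:
{"name": "jog_arm", "arguments": {
  "plan": [
    [[0,0,0,0.0275],[0,0,0,0.0263],[0.125,-0.13,0,0],[0.125,-0.13,0,0],[0.125,-0.13,0,0]]
  ],
  "jaw": 0.085
}}

```text
clock: 0.52
position: [0.2574, -0.4589, 0.2535]
ee_rot: [0.017, 0.995, 0.092, -0.026]
contact_force: [-68.6, -63.1, -15.0]
width: 0.0847
gripper_force: 39.9
```

Call:
{"name": "jog_arm", "arguments": {
  "plan": [
    [[0.125,-0.13,0,0],[0.125,-0.13,0,0],[0.125,-0.13,0,0],[0.125,-0.13,0,0],[0.125,-0.13,0,0]]
  ]
}}

```text
clock: 0.93
position: [0.377, -0.297, 0.2538]
ee_rot: [0.003, 0.997, 0.083, -0.001]
contact_force: [2.1, 2.5, -0.6]
width: 0.0846
gripper_force: 0.0
```

Call:
{"name": "jog_arm", "arguments": {
  "plan": [
    [[0.125,-0.13,0,0],[0.125,-0.13,0,0],[0.125,-0.13,0,0],[0.125,-0.13,0,0],[0,0,0,0]]
  ]
}}

```text
clock: 1.35
position: [0.4614, -0.1696, 0.253]
ee_rot: [-0.002, 0.996, 0.088, 0.001]
contact_force: [0.5, 0.4, -0.2]
width: 0.0848
gripper_force: 0.0
```

```bash
cat >> h.py <<'E'
def need(x,y,z,yaw):
    from scipy.spatial.transform import Rotation as Ro
    s=manip.get_state(); q=s['ee_rot']; R=Ro.from_quat([q[1],q[2],q[3],q[0]]).as_matrix()
    y0=np.arctan2(R[1,0],R[0,0]); print('pos',s['position'],'yaw',y0,'zaxis',R[:,2].round(3),'q',s['qpos'].round(2),'t',s['clock'])
    print('tool delta',(R.T@(np.array([x,y,z])-s['position'])).round(4),'turn',y0-yaw)
E
python3 -c "
from h import *
need(.523,-.08,.071,.17)"
```

```text
pos [ 0.46138527 -0.16959088  0.25304042] yaw 0.17531295207325773 zaxis [ 0.002  0.004 -1.   ] q [-0.5   0.15  1.67  0.    1.32  0.9 ] t 1.35
tool delta [ 0.0758 -0.0768  0.1825] turn 0.005312952073257715
```

Scaled: 0.02 m / 0.2 = 0.1, -0.01 m / 0.2 = -0.05.

Call:
{"name": "jog_arm", "arguments": {
  "plan": [
    [[0.05,-0.05,0.025,0],[0.075,-0.075,0.075,0],[0.09,-0.09,0.1,0],[0.09,-0.09,0.1,0],[0.05,-0.05,0.075,0]]
  ]
}}

```text
clock: 1.77
position: [0.5171, -0.0911, 0.1766]
ee_rot: [-0.001, 0.996, 0.085, -0.0]
contact_force: [-0.7, -0.0, 0.7]
width: 0.0851
gripper_force: 0.0
```

Call:
{"name": "jog_arm", "arguments": {
  "plan": [
    [[0.025,-0.025,0.05,0],[0,0,0,0],[0,0,0,0]]
  ]
}}

```text
clock: 2.02
position: [0.5204, -0.0874, 0.1679]
ee_rot: [0.0, 0.996, 0.085, -0.001]
contact_force: [-0.7, -0.0, -0.1]
width: 0.0851
gripper_force: 0.0
```

```bash
python3 - <<'E'
from h import *
need(.523,-.08,.071,.17)
a=grab('top','top1.png')['img'][90:310,170:500]; b=grab('scene','s1.png')['img'][100:260,250:490]
cv2.imwrite('pics/c1.png',np.hstack([cv2.resize(a,(400,267)),cv2.resize(b,(400,267))])[:,:,::-1])
E
```

```text
pos [ 0.52037193 -0.08742407  0.16793142] yaw 0.17039056205592437 zaxis [-0.002 -0.    -1.   ] q [-0.3   0.27  1.74 -0.    1.13  1.1 ] t 2.0167
tool delta [ 0.004  -0.0069  0.0969] turn 0.00039056205592435944
```

View pics/c1.png

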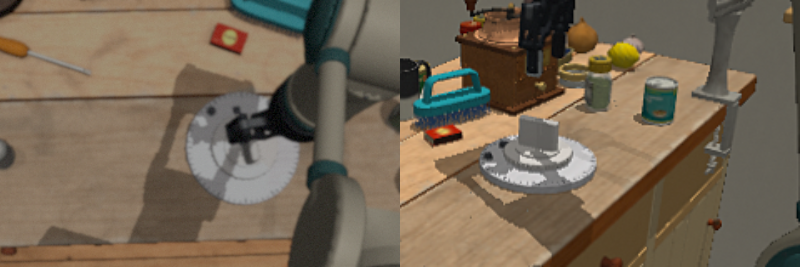

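The crop shows the gripper above the bar, with the wheel and shaker undisturbed. A tall grey clamped grinder stands near the start, at scene pixel (442,110). It is still upright, but I may have brushed it on the way out, so I won't go back that way. Next I descend and close.

Scaled: 0.025 m / 0.2 = 0.125, 0.02 m / 0.2 = 0.1.

Call:
{"name": "jog_arm", "arguments": {
  "plan": [
    [[0.01,-0.015,0.075,0],[0.01,-0.01,0.125,0],[0,-0.01,0.125,0],[0,0,0.1,0],[0,0,0.05,0]]
  ]
}}

```text
clock: 2.53
position: [0.5225, -0.0802, 0.0723]
ee_rot: [-0.0, 0.996, 0.084, -0.001]
contact_force: [-1.1, 0.4, -0.1]
width: 0.0848
gripper_force: 0.0
```

Call:
{"name": "jog_arm", "arguments": {
  "plan": [
    [[0,0,0,0],[0,0,0,0]]
  ]
}}

```text
clock: 2.7
position: [0.524, -0.0803, 0.0741]
ee_rot: [0.0, 0.996, 0.084, 0.0]
contact_force: [0.4, -0.6, 0.4]
width: 0.0852
gripper_force: 0.0
```

```bash
python3 -c "
from h import *
need(.523,-.08,.071,.17)"
```

```text
pos [ 0.52403512 -0.08025044  0.07405055] yaw 0.16892108791337965 zaxis [ 0.001 -0.    -1.   ] q [-0.28  0.37  1.86 -0.    0.91  1.12] t 2.7
tool delta [-0.001  -0.0004  0.003 ] turn -0.001078912086620365
```

Scaled: 0.002 m / 0.2 = 0.01.

Call:
{"name": "jog_arm", "arguments": {
  "plan": [
    [[0,0,0.01,0],[0,0,0,0],[0,0,0,0],[0,0,0,0],[0,0,0,0]]
  ],
  "jaw": 0.0,
  "clamp_n": 25
}}

```text
clock: 3.12
position: [0.5239, -0.0795, 0.0718]
ee_rot: [0.0, 0.996, 0.085, 0.0]
contact_force: [-0.5, 0.0, -0.3]
width: 0.0249
gripper_force: 0.0
```

Call:
{"name": "jog_arm", "arguments": {
  "plan": [
    [[0,0,0,0],[0,0,0,0],[0,0,0,0],[0,0,0,0],[0,0,0,0]]
  ]
}}

```text
clock: 3.53
position: [0.5235, -0.0784, 0.0718]
ee_rot: [-0.001, 0.996, 0.085, 0.0]
contact_force: [-1.8, 5.2, 6.6]
width: 0.0136
gripper_force: 28.5
```

```bash
python3 -c "
from h import *
need(.523,-.08,.071,-.715)"
```

```text
pos [ 0.52352994 -0.07841369  0.07178631] yaw 0.1693272832481467 zaxis [ 0.     0.002 -1.   ] q [-0.28  0.38  1.86  0.    0.9   1.12] t 3.5333
tool delta [-0.0008  0.0015  0.0008] turn 0.8843272832481467
```

The bar is gripped: the opening is 13.6 mm, which fits the 14 mm bar, and the side force is small. Now I turn +0.885 rad, clockwise from above.

Scaled: 0.09 rad / 4 = 0.0225.

Call:
{"name": "jog_arm", "arguments": {
  "plan": [
    [[0,0,0,0.0125],[0,0,0,0.0225],[0,0,0,0.0225],[0,0,0,0.0225],[0,0,0,0.0225]]
  ]
}}

```text
clock: 3.95
position: [0.5235, -0.0779, 0.0718]
ee_rot: [-0.001, 0.993, -0.122, -0.0]
contact_force: [-1.2, 7.4, 5.7]
width: 0.0139
gripper_force: 28.5
```

Call:
{"name": "jog_arm", "arguments": {
  "plan": [
    [[0,0,0,0.0225],[0,0,0,0.0225],[0,0,0,0.0225],[0,0,0,0.0225],[0,0,0,0.02]]
  ]
}}

```text
clock: 4.37
position: [0.5237, -0.0775, 0.0718]
ee_rot: [-0.002, 0.942, -0.336, -0.0]
contact_force: [0.7, 7.4, 6.0]
width: 0.0134
gripper_force: 28.5
```

Call:
{"name": "jog_arm", "arguments": {
  "plan": [
    [[0,0,0,0.0088],[0,0,0,0],[0,0,0,0]]
  ]
}}

```text
clock: 4.62
position: [0.5238, -0.0775, 0.0718]
ee_rot: [-0.002, 0.937, -0.351, -0.0]
contact_force: [0.3, 8.5, 5.9]
width: 0.0137
gripper_force: 28.5
```

```bash
python3 -c "
from h import *
need(.523,-.08,.071,-.715)"
```

```text
pos [ 0.52376275 -0.07746942  0.07180132] yaw -0.7164204650366559 zaxis [ 0.001  0.003 -1.   ] q [-0.28  0.38  1.86  0.    0.9   2.  ] t 4.6167
tool delta [0.0011 0.0024 0.0008] turn -0.001420465036655938
```

Call:
{"name": "jog_arm", "arguments": {
  "plan": [
    [[0,0,0,0],[0,0,0,0],[0,0,0,0],[0,0,0,0],[0,0,0,0]]
  ],
  "jaw": 0.085
}}

```text
clock: 5.03
position: [0.5236, -0.0798, 0.0712]
ee_rot: [0.0, 0.937, -0.35, -0.0]
contact_force: [-0.5, -0.5, 0.4]
width: 0.0731
gripper_force: 0.0
```

Call:
{"name": "jog_arm", "arguments": {
  "plan": [
    [[0,0,-0.05,0],[0,0,-0.125,0],[0,0,-0.175,0],[0,0,-0.175,0],[0,0,-0.175,0]]
  ]
}}

```text
clock: 5.45
position: [0.5232, -0.0795, 0.2134]
ee_rot: [0.0, 0.937, -0.35, -0.0]
contact_force: [0.5, 0.3, -0.6]
width: 0.0849
gripper_force: 0.0
```

Call:
{"name": "jog_arm", "arguments": {
  "plan": [
    [[-0.1,0,-0.15,0],[-0.15,0,-0.1,0],[-0.15,0,0,0],[-0.075,0,0,0],[0,0,0,0]]
  ]
}}

```text
clock: 5.87
position: [0.449, -0.0154, 0.2619]
ee_rot: [-0.0, 0.937, -0.349, -0.0]
contact_force: [-0.8, -1.0, -1.2]
width: 0.085
gripper_force: 0.0
```

```bash
python3 - <<'E'
from h import *
print(manip.get_state()['position'])
a=grab('top','top2.png')['img'][130:280,270:470]; b=grab('scene','s2.png')['img'][130:280,210:410]
cv2.imwrite('pics/c2.png',np.hstack([cv2.resize(a,(400,300)),cv2.resize(b,(400,300))])[:,:,::-1])
E
```

```text
[ 0.44902035 -0.01543167  0.26191683]
```

View pics/c2.png

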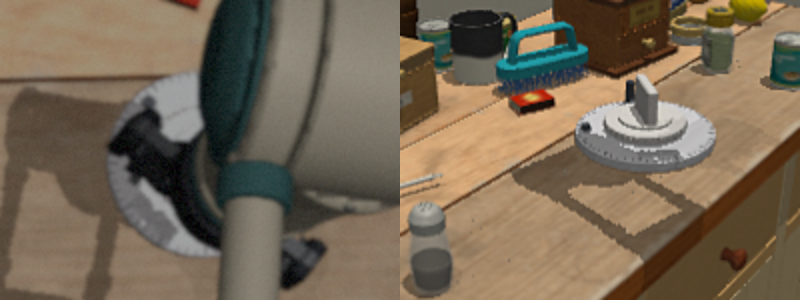

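The scene half shows the bar end-on with the tall pin just behind it, at crop (631,93), and the shaker upright. The arm blocks the top view, so I'll swing it left, well above the shaker, to check.

Scaled: -0.028 m / 0.2 = -0.14, -0.015 m / 0.2 = -0.075.

Call:
{"name": "jog_arm", "arguments": {
  "plan": [
    [[-0.06,-0.04,0,0],[-0.125,-0.075,0,0],[-0.14,-0.09,0,0],[-0.14,-0.09,0,0],[-0.14,-0.09,0,0]]
  ]
}}

```text
clock: 6.38
position: [0.4121, 0.1208, 0.2605]
ee_rot: [0.0, 0.936, -0.351, -0.0]
contact_force: [-0.4, 0.3, 0.4]
width: 0.0851
gripper_force: 0.0
```

Call:
{"name": "jog_arm", "arguments": {
  "plan": [
    [[-0.14,-0.09,0,0],[-0.06,-0.04,0,0],[0,0,0,0]]
  ]
}}

```text
clock: 6.63
position: [0.3983, 0.1683, 0.2605]
ee_rot: [-0.0, 0.937, -0.349, -0.001]
contact_force: [-1.0, 0.2, -0.4]
width: 0.085
gripper_force: 0.0
```

```bash
python3 - <<'E'
from h import *
print(manip.get_state()['position'])
a=grab('top','top3.png')['img'][155:265,310:430]; b=grab('scene','s3.png')['img'][155:225,285:380]
b=cv2.copyMakeBorder(cv2.resize(b,(400,295),interpolation=2),0,72,0,0,0)
cv2.imwrite('pics/c3.png',np.hstack([np.clip(cv2.resize(a,(400,367),interpolation=2)*1.6,0,255).astype('uint8'),b])[:,:,::-1])
E
```

```text
[0.39829568 0.16833741 0.26049196]
```

View pics/c3.png

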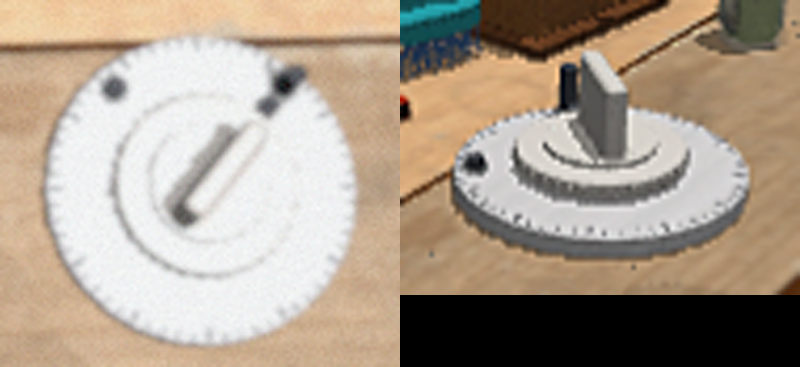

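In the top half, the nib at crop (268,104) lies on the line from the axis (202,190) to the tall pin's base (283,89), to within about 2°. The scene half confirms that this pin is the tall one. The arm is clear, so I'll hand in.

```bash
python3 -c "
from rig import manip
print(manip.sign_off())"
```

```text
the job is handed in; nothing more can be done
None
```

The job is handed in (no verdict was returned): the pointer is in line with the tall pin to about 2° by the last picture, the wheel is released and the arm is clear. The salt shaker was still standing when last viewed. One force spike of about 94 N early in the first move may have been a brush against the fixed grinder near the start.

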